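Call the print helper and point out the next block and card

TASK

Press the button of the call box to call the helper, then show what to print next: point at the round printing block with the fingertips two to four centimetres above its knob, and keep still there for two seconds; then point in the same way at the middle of the bare card, the one without a print, and finish still pointing there. Only point: touch none of the blocks and cards, bring the fingertips low over no other block or card, and leave everything else on the table where it is.

Things in the scene. Friction and masses are not known exactly. Their poses are not given: they have to be found in the camera images.
- call_top (a point): centre of the upper face of the call box's round white push button (36 mm across, on a black collar on the box); it stands 52 mm above the table and points up. The button is pressed straight down
- call (a joint): travel of that button in m: 0 = released, 0.006 = fully down; sprung, starts to move at about 1.5 N, is fully down at 5 N, and comes back by itself
- callbox: the call box, a grey box 90 x 70 x 30 mm fixed to the table, carrying the button 6 mm along its x from the centre; origin at the centre of its underside
- round_block_top (a point): top centre of the turned wooden knob of the round printing block. The block is a loose wooden slab, seen from above a disc 82 mm across, 24 mm thick, with the knob (29 mm across) rising from its middle to 62 mm above the table; z is up. All three blocks have the same wood and the same knob; only the outline differs
- square_block_top (a point): top centre of the turned wooden knob of the square printing block. The block is a loose wooden slab, seen from above a square 72 x 72 mm, 24 mm thick, with the knob (29 mm across) rising from its middle to 62 mm above the table; z is up. All three blocks have the same wood and the same knob; only the outline differs
- long_block_top (a point): top centre of the turned wooden knob of the long printing block. The block is a loose wooden slab, seen from above a rectangle 46 x 108 mm (long side along its y), 24 mm thick, with the knob (29 mm across) rising from its middle to 62 mm above the table; z is up. All three blocks have the same wood and the same knob; only the outline differs
- bare_card_mid (a point): middle of the upper face of the white card with nothing printed on it: 100 x 100 mm, 3 mm thick, fixed flat to the table on black backing paper; z is up
- fern_card_mid (a point): middle of the upper face of the white card printed with a dark fern: 100 x 100 mm, 3 mm thick, fixed flat to the table on black backing paper; z is up
- leaf_card_mid (a point): middle of the upper face of the white card printed with a dark broad leaf: 100 x 100 mm, 3 mm thick, fixed flat to the table on black backing paper; z is up
- round_block: the same round block; origin at the centre of its underside, z up
- square_block: the same square block; origin at the centre of its underside, z up
- long_block: the same long block; origin at the centre of its underside, z up
- bare_card: the same card; origin at the centre of its underside
- fern_card: the same card; origin at the centre of its underside
- leaf_card: the same card; origin at the centre of its underside
- ink_tin: closed metal ink tin, 70 mm across, 75 high, upright; bystander, origin at the centre of its underside
- ink_pot: small glass ink pot with black cap, 40 mm across, 45 high, upright; bystander, origin at the centre of its underside
- palette_knife: palette knife lying flat, 170 mm long, wooden handle 20 mm thick, its x axis along its length; bystander, origin at the centre of its underside
- brayer: ink roller lying flat: rubber roll 38 mm thick and 90 long, wooden handle towards its -x side; 165 mm long in all; bystander, origin at the centre of its underside about under its middle
- bowl: white ceramic bowl, 100 mm across, 40 high; bystander, origin at the centre of its underside
- twine_spool: empty wooden spool standing upright, 48 mm across, 55 high; bystander, origin at the centre of its underside
Things that resemble listed ones, but are neither listed nor needed, are in the scene too. What is shaped like the callbox but pink is not meant.

How it is judged:
On the way, in this order (a step that is already met when the one before it is completed fails the run):
1. the call button is pressed by the fingers (value of joint call above 0.004 m and contact force between the fingers and callbox above 0.5 N), for 0.05 s.
2. the fingers point at the round block without contact, for over a second (horizontal distance between the grasp point and round_block_top below 0.03 m and z of the grasp point in the frame of round_block_top between 0.02 and 0.075 m and value of joint call below 0.002 m), for 1.2 s.
3. the fingers point at the middle of the bare card without contact (horizontal distance between the grasp point and bare_card_mid below 0.03 m and z of the grasp point in the frame of bare_card_mid between 0.02 and 0.075 m and value of joint call below 0.002 m), for 0.5 s.
At the end, for the whole second after the job is handed in: The grasp point is still within 30 mm of the bare card's middle seen from above and 20 to 75 mm above the card, touching nothing; the button has come back (under 2 mm); the blocks lie within 6 mm and the bystanders within 12 mm of where they were (all of step 3 and distance of each of round_block, square_block, long_block from where it was at the start of the episode below 0.006 m and distance of each of ink_tin, ink_pot, palette_knife, brayer, bowl, twine_spool from where it was at the start of the episode below 0.012 m).
It fails at once if a block or card is touched (contact force between any of the fingers, the arm and round_block above 0.4 N or contact force between any of the fingers, the arm and square_block above 0.4 N or contact force between any of the fingers, the arm and long_block above 0.4 N or contact force between any of the fingers, the arm and bare_card above 0.4 N or contact force between any of the fingers, the arm and fern_card above 0.4 N or contact force between any of the fingers, the arm and leaf_card above 0.4 N).
It fails at once if the fingers point at a wrong block or card: grasp point within 20 mm of its middle seen from above and less than 65 mm above its knob or face ((horizontal distance between the grasp point and square_block_top below 0.02 m and z of the grasp point in the frame of square_block_top below 0.065 m) or (horizontal distance between the grasp point and long_block_top below 0.02 m and z of the grasp point in the frame of long_block_top below 0.065 m) or (horizontal distance between the grasp point and fern_card_mid below 0.02 m and z of the grasp point in the frame of fern_card_mid below 0.065 m) or (horizontal distance between the grasp point and leaf_card_mid below 0.02 m and z of the grasp point in the frame of leaf_card_mid below 0.065 m)).
It fails at once if a block is moved or lifted by 6 mm, or a bystander by 12 mm (not (distance of each of round_block, square_block, long_block from where it was at the start of the episode below 0.006 m and distance of each of ink_tin, ink_pot, palette_knife, brayer, bowl, twine_spool from where it was at the start of the episode below 0.012 m)).
It also fails if it takes over 48 s, if anything falls off the work surface, if the arm or the gripper's body presses on something with over 40 N, if the wrist force passes 120 N, or if a joint passes its speed limit or range.

ROBOT

A 6-joint arm with a two-finger parallel gripper is mounted at the origin on the work surface. World frame = base frame: x ahead of the robot, y to its left, z up, the work surface at z = 0. Lengths are in m, angles in rad, forces in N, time in s.
With the tool pointing down it reaches from about 0.3 to 0.775 m from the base axis. Payload 14.6 kg.
Tool frame: the origin (TCP) lies midway between the tips of the shut fingers; the grasp point (between the pads) lies 19 mm behind it (grasp_offset is the distance from the TCP to the grasp point, in m); z points along the fingers, y is the line along which they close (so a half turn about z gives the same grasp; the last joint's range is limited). The gripper opens to 94 mm and grips with 3 to 60 N. Pads are 16 mm wide; open, the fingers measure 119 mm over their backs; the gripper's body (75 mm by 177 mm) begins 78 mm behind the grasp point.
Start: joints at [1.27, 0.3, 1.521, -0, 1.321, -0.067], TCP at [0.127, 0.535, 0.205] pointing down, gripper open.
Joint ranges: [-3.03, 3.03], [-0.79, 2.21], [0.23, 2.52], [-1.04, 4.18], [0, 3.07], [-2.55, 2.55]. Speed limits (rad/s): [2.22, 2.22, 2.57, 3.14, 3.14, 3.14].

INTERFACE

Orientations are given as [roll, pitch, yaw] about the fixed x, y, z axes, in that order (R = Rz(yaw) Ry(pitch) Rx(roll)).
In Python, from station import * gives the robot as it stands. The module is installed in compiled form; this text tells all that it offers.
- The arm moves only by the tool send_rows, never from a script. Its argument "rows" is a list of rows, each an object of numbers: "dx", "dy", "dz": the shift along the tool's x, y, z in mm; "roll": the turn about the tool's z in degrees; "jaw": the closure, from -1 (fully open) to 1 (shut). In form: [{"dx": .., "dy": .., "dz": .., "roll": .., "jaw": ..}, ...]. A call has 1 to 12 rows; each row shifts and turns the commanded pose from where the row before left it, along the tool's axes as they then stand; what a row does not reach is not made up. A row lasts 1/12 s, in which the tool goes at most 41.7 mm and 7.16 degrees, less where a joint would pass 70% of its speed; a pose out of reach is approached as far as the arm can. A call is refused whole if a number of a shift passes 41.7 or a number of a turn 7.16, either way. A call with a gripper value outside its range is refused whole. The fingers move at their own pace and stop on an object; "force" is the grip in N (left out, the last holds). Time passes only in rows, so rows that do not move let the fingers close. It gives the time, the measured TCP pose, the force, the opening and the grip force at its end, in the units of the state.
- get_obs(): the state, without advancing time (a new reading comes with each control period).
- camera(name): name is "side" or "top"; returns a dict with "frame" (384x512x3 uint8, red, green, blue), "z_map" (384x512 float32, m along the optical axis (not along the pixel's ray), 0 where there is no reading), "camera_matrix" (3x3 intrinsics, pixels), "D" ([k1, k2, p1, p2, k3] as OpenCV has them; the pictures are not rectified), "rvec" (rotation vector, rad) and "tvec" (3), from world to camera coordinates, as OpenCV has them. Camera axes: x right, y down, z forward; pixel columns grow to the right and rows downward; lengths in m; the calibration is good to about 2 mm. A picture is of the moment at which its call begins.
- hand_in(): hands the job in; it is judged then, once.
The state is a dict: "time_s": time; "qpos": joint angles; "joint_vel": joint speeds; "tau": joint torques, N m; "ee_pos": TCP position; "eef_rot": TCP orientation; "force": force on the tool from outside, world axes, zero at the start; "moment": the same for the moment, N m; "grip_width": finger opening in m; "grip_force": force on a finger pad.
Only numpy, scipy, OpenCV 4.12 (cv2) and the standard library are available. Lean on these libraries where they do the work, as an engineer would, in place of code of your own. Each camera call takes 0.05 s, during which the arm holds its last target. There are 200 camera calls.

## Working session

There is one attempt and no reset: what is moved stays moved. The work goes in short steps, Python scripts to look and compute and a tool call to move; the robot and the scene stay as the last step left them, time stands still between calls to the robot, and variables do not carry over. Pictures are saved under pics/ and viewed, at most 10 in all, crops included, and the job is handed in when it is done.

Besides the shell and the picture viewer there is one more tool, called as name([rows], argument=value, ...), one row to a line, values as JSON. send_rows: Moves the arm, as the interface text tells. Its arguments: {"type":"object","properties":{"rows":{"type":"array"},"force":{"type":"number"}},"required":["rows"]}

```bash
mkdir -p pics; cat > h.py <<'E'
from station import *
import numpy as np, cv2
def world(c,px):
    px=np.array(px,float).reshape(-1,2)
    n=cv2.undistortPoints(px.reshape(-1,1,2),c["camera_matrix"],np.array(c["D"])).reshape(-1,2)
    R=cv2.Rodrigues(np.array(c["rvec"],float))[0]; t=np.array(c["tvec"],float).ravel()
    z=np.array([c["z_map"][int(round(v)),int(round(u))] for u,v in px])
    return (np.c_[n,np.ones(len(n))]*z[:,None]-t)@R
def allworld(c):
    u,v=np.meshgrid(np.arange(512),np.arange(384))
    return world(c,np.c_[u.ravel(),v.ravel()]).reshape(384,512,3)
E
python3 - <<'E'
from h import *
import pickle
for n in("top","side"):
    c=camera(n); pickle.dump(c,open(n+".pkl","wb"))
    cv2.imwrite(f"pics/{n}1.png",cv2.resize(c["frame"][:,:,::-1],(768,576),interpolation=cv2.INTER_CUBIC))
print(get_obs())
E
```

```text
{'time_s': 0.1, 'qpos': array([ 1.27037098e+00,  3.00422250e-01,  1.52149407e+00, -5.28109724e-07,
        1.32072829e+00, -6.66113498e-02]), 'joint_vel': array([ 5.11258981e-04, -2.24863901e-03, -2.70039716e-04,  8.74317204e-05,
       -7.30402571e-04,  1.15512187e-03]), 'tau': array([ 6.51384162e-04, -5.32651448e+01, -3.53277326e+01,  7.08998716e-02,
        2.35902099e-02, -1.16010588e-04]), 'ee_pos': array([0.12736901, 0.53480876, 0.20494994]), 'eef_rot': array([-3.14054299e+00, -6.95104619e-05,  2.90777875e+00]), 'force': array([ 0.1453909 , -0.50885705,  0.03349052]), 'moment': array([-0.00274371, -0.00808763, -0.00049612]), 'grip_force': 0.0, 'grip_width': 0.09417044277892876}
```

View pics/top1.png

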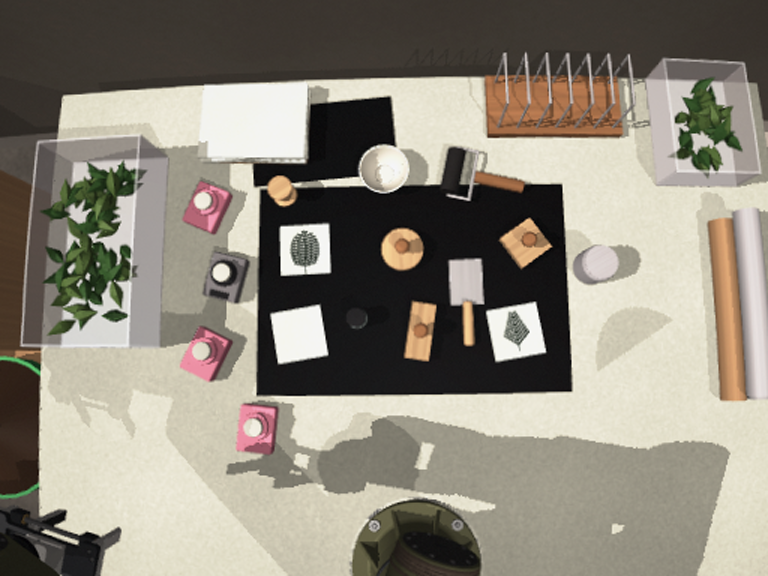

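View pics/side1.png

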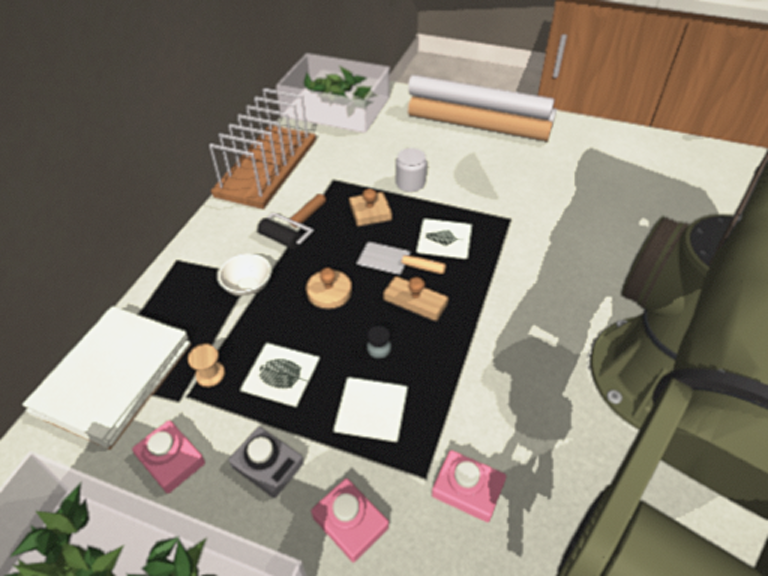

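The top view shows the grey call box with its button near (223,271), the round block near (402,248), and the bare card near (299,334). The fern and leaf cards are at (305,249) and (516,331), and the pink decoys lie around the box. The large white stack at (255,122) is not a card. The gripper is at the lower left.

```bash
python3 - <<'E'
from h import *
import pickle
for n,seeds in (("top",dict(btn=(223,271,.052),round=(402,246,.062),bare=(299,334,.003),pot=(356,317,.045),long=(420,330,.062),pinkN=(202,350,.052),pink2=(204,200,.052),fern=(305,249,.003),bowl=(384,168,.04),spool=(282,188,.055))),("side",dict(btn=(262,448,.052),round=(327,275,.062),bare=(371,408,.003)))):
    c=pickle.load(open(n+".pkl","rb")); W=allworld(c)
    for k,(u,v,h) in seeds.items():
        u/=1.5;v/=1.5; P=W[int(v)-22:int(v)+23,int(u)-22:int(u)+23].reshape(-1,3)
        F=c["frame"][int(v)-22:int(v)+23,int(u)-22:int(u)+23].reshape(-1,3)
        m=(abs(P[:,2]-h)<.006)
        if k in("btn","bare","pinkN","pink2"): m&=F.min(1)>110
        m&=np.linalg.norm(P[:,:2]-W[int(v),int(u),:2],axis=1)<(.075 if h<.01 else .03)
        Q=P[m]
        if len(Q): print(n,k,W[int(v),int(u)].round(3),len(Q),"mean",Q.mean(0).round(4),"mid",((Q.max(0)+Q.min(0))/2).round(4),"ext",np.ptp(Q,axis=0).round(3))
        else: print(n,k,W[int(v),int(u)])
E
```

```text
top btn [0.566 0.365 0.053] 114 mean [0.5629 0.3684 0.0513] mid [0.5624 0.3692 0.0514] ext [0.033 0.033 0.008]
top round [0.605 0.018 0.063] 68 mean [0.6063 0.0179 0.0603] mid [0.6071 0.0177 0.0606] ext [0.027 0.023 0.009]
top bare [0.446 0.224 0.004] 1173 mean [0.4442 0.2244 0.0028] mid [0.4447 0.2249 0.0028] ext [0.115 0.115 0.011]
top pot [0.474 0.107 0.045] 130 mean [0.473  0.1076 0.0446] mid [0.4742 0.1074 0.0444] ext [0.034 0.034 0.01 ]
top long [ 0.446 -0.013  0.063] 71 mean [ 0.4457 -0.0146  0.0602] mid [ 0.4452 -0.0149  0.0606] ext [0.025 0.025 0.009]
top pinkN [0.414 0.403 0.053] 117 mean [0.4125 0.4045 0.0521] mid [0.4127 0.4049 0.051 ] ext [0.032 0.036 0.01 ]
top pink2 [0.709 0.407 0.05 ] 115 mean [0.7064 0.4107 0.0513] mid [0.7062 0.4112 0.0507] ext [0.036 0.035 0.009]
top fern [0.614 0.214 0.   ] 1732 mean [0.6141 0.2138 0.002 ] mid [0.6152 0.2145 0.0029] ext [0.137 0.136 0.012]
top bowl [0.77831105 0.05202544 0.00623608]
top spool [0.726 0.249 0.056] 192 mean [0.7279 0.2554 0.0546] mid [0.7282 0.2555 0.0547] ext [0.046 0.043 0.01 ]
side btn [0.563 0.367 0.05 ] 202 mean [0.5625 0.371  0.0514] mid [0.5637 0.3701 0.0515] ext [0.035 0.036 0.009]
side round [0.604 0.028 0.064] 57 mean [0.6054 0.0216 0.0607] mid [0.6067 0.021  0.061 ] ext [0.024 0.023 0.01 ]
side bare [0.446 0.225 0.001] 1576 mean [0.4446 0.2268 0.003 ] mid [0.4464 0.2252 0.0028] ext [0.118 0.117 0.011]
```

```bash
python3 - <<'E'
from h import *
import pickle
P=np.concatenate([allworld(pickle.load(open(n+".pkl","rb"))).reshape(-1,3) for n in("top","side")])
for y0 in np.arange(.40,.72,.04):
    m=(P[:,1]>y0)&(P[:,1]<y0+.04)&(P[:,0]>.3)&(P[:,0]<.95)
    Q=P[m]; 
    if len(Q): H=Q[Q[:,2]>.06]; print(y0.round(2),np.percentile(Q[:,2],[50,99.5]).round(3),len(H),H[:,0].min() if len(H) else 0,H[:,0].max() if len(H) else 0)
o=get_obs();R=cv2.Rodrigues(np.eye(3))[0]
y=o["eef_rot"][2];X=np.array([np.cos(y),np.sin(y)]);Y=np.array([np.sin(y),-np.cos(y)])
p=o["ee_pos"][:2]
pts=[(.5628,.3695),(.606,.019),(.4448,.225)]
for q in pts:
    d=np.array(q)-p; print("yaw0 frame mm",(d@X*1000).round(1),(d@Y*1000).round(1)); p=np.array(q)
E
```

```text
0.4 [0.015 0.055] 0 0 0
0.44 [0.    0.032] 0 0 0
0.48 [0.049 0.132] 3899 0.4192752343031038 0.8199283321348998
0.52 [0.01  0.131] 1909 0.4199622983258684 0.8220413411172409
0.56 [0.085 0.13 ] 2874 0.41971568191740655 0.8204197193994377
0.6 [0.062 0.132] 1940 0.4185630868439968 0.8202736766518257
0.64 [0.02  0.131] 957 0.41834799457332683 0.819164591429254
0.68 [0.003 0.131] 458 0.42083305489057754 0.8205549912241139
yaw0 frame mm -461.9 -59.9
yaw0 frame mm -123.2 -331.0
yaw0 frame mm 204.5 163.0
```

send_rows([
  {"dx": -38.5, "dy": -5, "jaw": 1},
  {"dx": -38.5, "dy": -5, "jaw": 1},
  {"dx": -38.5, "dy": -5, "jaw": 1},
  {"dx": -38.5, "dy": -5, "jaw": 1},
  {"dx": -38.5, "dy": -5, "jaw": 1},
  {"dx": -38.5, "dy": -5, "jaw": 1},
  {"dx": -38.5, "dy": -5, "jaw": 1},
  {"dx": -38.5, "dy": -5, "jaw": 1},
  {"dx": -38.5, "dy": -5, "jaw": 1},
  {"dx": -38.5, "dy": -5, "jaw": 1},
  {"dx": -38.5, "dy": -5, "jaw": 1},
  {"dx": -38.5, "dy": -5, "jaw": 1},
])

```text
invalid input at $.rows[0]: expected keys dx, dy, dz, roll, jaw
```

send_rows([
  {"dz": 25, "jaw": 1},
  {"dz": 25, "jaw": 1},
  {"dz": 25, "jaw": 1},
  {"dz": 25, "jaw": 1},
  {"dz": 25, "jaw": 1},
  {"jaw": 1},
  {"jaw": 1},
  {"jaw": 1},
])

```text
invalid input at $.rows[0]: expected keys dx, dy, dz, roll, jaw
```

send_rows([
  {"dx": -38.5, "dy": -5, "dz": 0, "roll": 0, "jaw": 1},
  {"dx": -38.5, "dy": -5, "dz": 0, "roll": 0, "jaw": 1},
  {"dx": -38.5, "dy": -5, "dz": 0, "roll": 0, "jaw": 1},
  {"dx": -38.5, "dy": -5, "dz": 0, "roll": 0, "jaw": 1},
  {"dx": -38.5, "dy": -5, "dz": 0, "roll": 0, "jaw": 1},
  {"dx": -38.5, "dy": -5, "dz": 0, "roll": 0, "jaw": 1},
  {"dx": -38.5, "dy": -5, "dz": 0, "roll": 0, "jaw": 1},
  {"dx": -38.5, "dy": -5, "dz": 0, "roll": 0, "jaw": 1},
  {"dx": -38.5, "dy": -5, "dz": 0, "roll": 0, "jaw": 1},
  {"dx": -38.5, "dy": -5, "dz": 0, "roll": 0, "jaw": 1},
  {"dx": -38.5, "dy": -5, "dz": 0, "roll": 0, "jaw": 1},
  {"dx": -38.5, "dy": -5, "dz": 0, "roll": 0, "jaw": 1},
])

```text
time_s: 1.1
ee_pos: [0.5645, 0.3685, 0.205]
eef_rot: [-3.141, -0.001, 2.908]
force: [-0.7, 1.2, 0.4]
grip_width: 0.0173
grip_force: 0.0
```

send_rows([
  {"dx": 0, "dy": 0, "dz": 25, "roll": 0, "jaw": 1},
  {"dx": 0, "dy": 0, "dz": 25, "roll": 0, "jaw": 1},
  {"dx": 0, "dy": 0, "dz": 25, "roll": 0, "jaw": 1},
  {"dx": 0, "dy": 0, "dz": 25, "roll": 0, "jaw": 1},
  {"dx": 0, "dy": 0, "dz": 25, "roll": 0, "jaw": 1},
  {"dx": 0, "dy": 0, "dz": 10, "roll": 0, "jaw": 1},
  {"dx": 0, "dy": 0, "dz": 0, "roll": 0, "jaw": 1},
  {"dx": 0, "dy": 0, "dz": 0, "roll": 0, "jaw": 1},
  {"dx": 0, "dy": 0, "dz": 0, "roll": 0, "jaw": 1},
])

```text
time_s: 1.85
ee_pos: [0.5636, 0.37, 0.0723]
eef_rot: [3.14, 0.002, 2.908]
force: [-0.6, 0.9, 0.1]
grip_width: 0.0002
grip_force: 0.0
```

```bash
python3 - <<'E'
from h import *
o=get_obs();print(o["ee_pos"],o["force"],o["grip_width"])
a=camera("side")["frame"];b=camera("top")["frame"]
cr=lambda f,u,v:cv2.resize(f[v-45:v+45,u-50:u+50,::-1],(400,360),interpolation=cv2.INTER_CUBIC)
cv2.imwrite("pics/n1.png",np.hstack([cr(a,175,290),cr(b,149,181)]))
E
```

```text
[0.56364504 0.37003465 0.07229622] [-0.55481951  0.94957689  0.13758518] 0.00024340675700850294
```

View pics/n1.png

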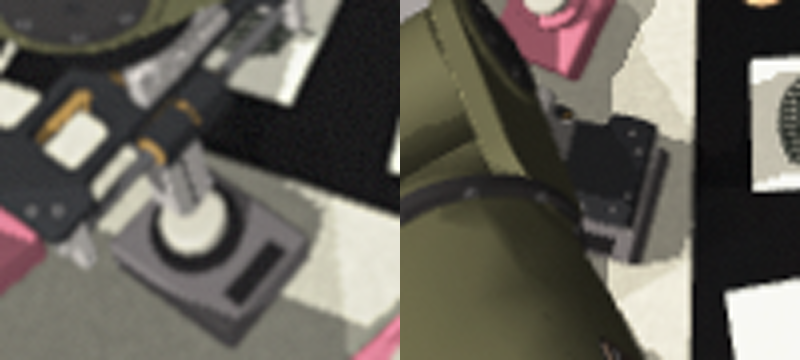

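The left crop shows the shut fingertips directly above the white button at about (190,215). Next I press.

send_rows([
  {"dx": 0, "dy": 0, "dz": 10, "roll": 0, "jaw": 1},
  {"dx": 0, "dy": 0, "dz": 8, "roll": 0, "jaw": 1},
  {"dx": 0, "dy": 0, "dz": 5, "roll": 0, "jaw": 1},
  {"dx": 0, "dy": 0, "dz": 3, "roll": 0, "jaw": 1},
  {"dx": 0, "dy": 0, "dz": 0, "roll": 0, "jaw": 1},
  {"dx": 0, "dy": 0, "dz": 0, "roll": 0, "jaw": 1},
])

```text
time_s: 2.45
ee_pos: [0.5631, 0.3697, 0.046]
eef_rot: [3.141, 0.001, 2.908]
force: [-6.6, -4.4, 17.7]
grip_width: 0.0002
grip_force: 9.2
```

The button is fully down: 17.7 N, with the tip at 46 mm. I'll hold briefly, then rise.

send_rows([
  {"dx": 0, "dy": 0, "dz": 0, "roll": 0, "jaw": 1},
  {"dx": 0, "dy": 0, "dz": 0, "roll": 0, "jaw": 1},
  {"dx": 0, "dy": 0, "dz": -15, "roll": 0, "jaw": 1},
  {"dx": 0, "dy": 0, "dz": -30, "roll": 0, "jaw": 1},
  {"dx": 0, "dy": 0, "dz": -40, "roll": 0, "jaw": 1},
  {"dx": 0, "dy": 0, "dz": -40, "roll": 0, "jaw": 1},
  {"dx": 0, "dy": 0, "dz": 0, "roll": 0, "jaw": 1},
  {"dx": 0, "dy": 0, "dz": 0, "roll": 0, "jaw": 1},
])

```text
time_s: 3.12
ee_pos: [0.5636, 0.37, 0.1714]
eef_rot: [3.139, 0.003, 2.908]
force: [-0.3, -0.2, -0.9]
grip_width: 0.0001
grip_force: 0.0
```

```bash
python3 - <<'E'
from h import *
c=camera("side"); W=allworld(c)
m=(abs(W[...,0]-.5628)<.02)&(abs(W[...,1]-.3695)<.02)&(W[...,2]>.04)&(W[...,2]<.07)&(c["frame"].min(2)>110)
print("button z",np.median(W[m][:,2]),m.sum())
o=get_obs();print(o["ee_pos"],o["force"])
y=o["eef_rot"][2];X=np.array([np.cos(y),np.sin(y)]);Y=np.array([np.sin(y),-np.cos(y)])
d=np.array((.606,.019))-o["ee_pos"][:2];print(d@X*1000,d@Y*1000)
E
```

```text
button z 0.05151166969707001 213
[0.56287583 0.36956887 0.16903438] [-0.80957256 -0.24260624 -0.80617862]
-123.17627092940923 -331.0375118672961
```

send_rows([
  {"dx": -10.3, "dy": -27.6, "dz": 0, "roll": 0, "jaw": 1},
  {"dx": -10.3, "dy": -27.6, "dz": 0, "roll": 0, "jaw": 1},
  {"dx": -10.3, "dy": -27.6, "dz": 0, "roll": 0, "jaw": 1},
  {"dx": -10.3, "dy": -27.6, "dz": 0, "roll": 0, "jaw": 1},
  {"dx": -10.3, "dy": -27.6, "dz": 0, "roll": 0, "jaw": 1},
  {"dx": -10.3, "dy": -27.6, "dz": 0, "roll": 0, "jaw": 1},
  {"dx": -10.3, "dy": -27.6, "dz": 0, "roll": 0, "jaw": 1},
  {"dx": -10.3, "dy": -27.6, "dz": 0, "roll": 0, "jaw": 1},
  {"dx": -10.3, "dy": -27.6, "dz": 0, "roll": 0, "jaw": 1},
  {"dx": -10.3, "dy": -27.6, "dz": 0, "roll": 0, "jaw": 1},
  {"dx": -10.3, "dy": -27.6, "dz": 0, "roll": 0, "jaw": 1},
  {"dx": -10.3, "dy": -27.6, "dz": 0, "roll": 0, "jaw": 1},
])

```text
time_s: 4.17
ee_pos: [0.6057, 0.0173, 0.1672]
eef_rot: [-3.141, -0.003, 2.908]
force: [-0.1, 0.3, -0.1]
grip_width: 0.0005
grip_force: 0.0
```

Now down 76 mm to z ≈ 0.093, which is about 31 mm above the knob.

send_rows([
  {"dx": 0, "dy": 0, "dz": 20, "roll": 0, "jaw": 1},
  {"dx": 0, "dy": 0, "dz": 20, "roll": 0, "jaw": 1},
  {"dx": 0, "dy": 0, "dz": 20, "roll": 0, "jaw": 1},
  {"dx": 0, "dy": 0, "dz": 11, "roll": 0, "jaw": 1},
  {"dx": 0, "dy": 0, "dz": 4, "roll": 0, "jaw": 1},
  {"dx": 0, "dy": 0, "dz": 0, "roll": 0, "jaw": 1},
  {"dx": 0, "dy": 0, "dz": 0, "roll": 0, "jaw": 1},
  {"dx": 0, "dy": 0, "dz": 0, "roll": 0, "jaw": 1},
])

```text
time_s: 4.83
ee_pos: [0.6069, 0.0189, 0.0954]
eef_rot: [3.141, 0.001, 2.908]
force: [-0.1, -0.4, 0.4]
grip_width: 0.0002
grip_force: 0.0
```

```bash
python3 - <<'E'
from h import *
f=camera("side")["frame"]
cv2.imwrite("pics/n2.png",cv2.resize(f[120:260,140:320,::-1],(720,560),interpolation=cv2.INTER_CUBIC))
print(get_obs()["ee_pos"])
E
```

```text
[0.60691081 0.0188827  0.09545798]
```

View pics/n2.png

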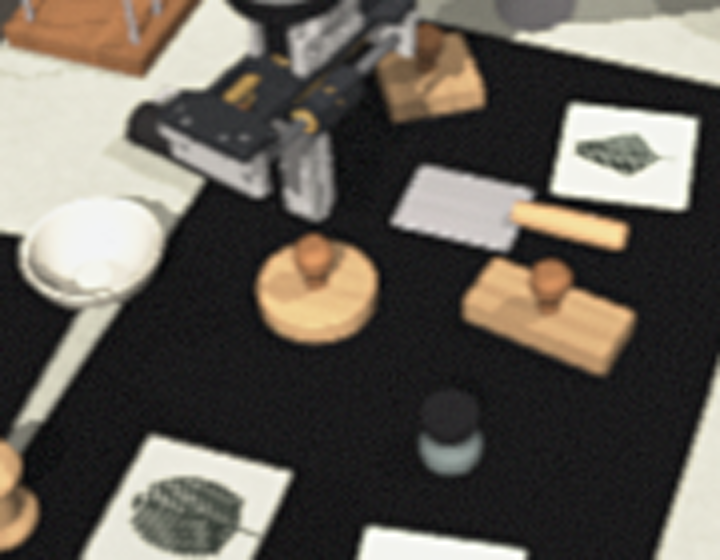

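send_rows([
  {"dx": 0, "dy": 0, "dz": 0, "roll": 0, "jaw": 1},
  {"dx": 0, "dy": 0, "dz": 0, "roll": 0, "jaw": 1},
  {"dx": 0, "dy": 0, "dz": 0, "roll": 0, "jaw": 1},
  {"dx": 0, "dy": 0, "dz": 0, "roll": 0, "jaw": 1},
  {"dx": 0, "dy": 0, "dz": 0, "roll": 0, "jaw": 1},
  {"dx": 0, "dy": 0, "dz": 0, "roll": 0, "jaw": 1},
  {"dx": 0, "dy": 0, "dz": 0, "roll": 0, "jaw": 1},
  {"dx": 0, "dy": 0, "dz": 0, "roll": 0, "jaw": 1},
  {"dx": 0, "dy": 0, "dz": 0, "roll": 0, "jaw": 1},
  {"dx": 0, "dy": 0, "dz": 0, "roll": 0, "jaw": 1},
  {"dx": 0, "dy": 0, "dz": 0, "roll": 0, "jaw": 1},
  {"dx": 0, "dy": 0, "dz": 0, "roll": 0, "jaw": 1},
])

```text
time_s: 5.88
ee_pos: [0.6065, 0.0188, 0.0944]
eef_rot: [-3.142, 0.0, 2.908]
force: [-0.9, -0.6, 0.8]
grip_width: 0.0011
grip_force: 0.0
```

send_rows([
  {"dx": 0, "dy": 0, "dz": 0, "roll": 0, "jaw": 1},
  {"dx": 0, "dy": 0, "dz": 0, "roll": 0, "jaw": 1},
  {"dx": 0, "dy": 0, "dz": 0, "roll": 0, "jaw": 1},
  {"dx": 0, "dy": 0, "dz": 0, "roll": 0, "jaw": 1},
  {"dx": 0, "dy": 0, "dz": 0, "roll": 0, "jaw": 1},
  {"dx": 0, "dy": 0, "dz": 0, "roll": 0, "jaw": 1},
  {"dx": 0, "dy": 0, "dz": 0, "roll": 0, "jaw": 1},
  {"dx": 0, "dy": 0, "dz": 0, "roll": 0, "jaw": 1},
  {"dx": 0, "dy": 0, "dz": 0, "roll": 0, "jaw": 1},
  {"dx": 0, "dy": 0, "dz": 0, "roll": 0, "jaw": 1},
  {"dx": 0, "dy": 0, "dz": 0, "roll": 0, "jaw": 1},
  {"dx": 0, "dy": 0, "dz": 0, "roll": 0, "jaw": 1},
])

```text
time_s: 6.88
ee_pos: [0.6065, 0.0188, 0.0944]
eef_rot: [3.142, -0.0, 2.908]
force: [0.3, -0.6, 0.3]
grip_width: 0.0006
grip_force: 0.0
```

The crop shows the shut fingertips at (308,215), over the round block's knob at (315,250) and clear of it. I'll hold a little longer, rise, then move over the bare card.

send_rows([
  {"dx": 0, "dy": 0, "dz": 0, "roll": 0, "jaw": 1},
  {"dx": 0, "dy": 0, "dz": 0, "roll": 0, "jaw": 1},
  {"dx": 0, "dy": 0, "dz": 0, "roll": 0, "jaw": 1},
  {"dx": 0, "dy": 0, "dz": 0, "roll": 0, "jaw": 1},
  {"dx": 0, "dy": 0, "dz": -20, "roll": 0, "jaw": 1},
  {"dx": 0, "dy": 0, "dz": -30, "roll": 0, "jaw": 1},
  {"dx": 0, "dy": 0, "dz": -25, "roll": 0, "jaw": 1},
  {"dx": 0, "dy": 0, "dz": 0, "roll": 0, "jaw": 1},
])

```text
time_s: 7.55
ee_pos: [0.6083, 0.0188, 0.1749]
eef_rot: [3.14, 0.007, 2.908]
force: [-0.0, 0.5, 1.7]
grip_width: 0.0007
grip_force: 0.0
```

send_rows([
  {"dx": 20.5, "dy": 16.3, "dz": 0, "roll": 0, "jaw": 1},
  {"dx": 20.5, "dy": 16.3, "dz": 0, "roll": 0, "jaw": 1},
  {"dx": 20.5, "dy": 16.3, "dz": 0, "roll": 0, "jaw": 1},
  {"dx": 20.5, "dy": 16.3, "dz": 0, "roll": 0, "jaw": 1},
  {"dx": 20.5, "dy": 16.3, "dz": 0, "roll": 0, "jaw": 1},
  {"dx": 20.5, "dy": 16.3, "dz": 0, "roll": 0, "jaw": 1},
  {"dx": 20.5, "dy": 16.3, "dz": 0, "roll": 0, "jaw": 1},
  {"dx": 20.5, "dy": 16.3, "dz": 0, "roll": 0, "jaw": 1},
  {"dx": 20.5, "dy": 16.3, "dz": 0, "roll": 0, "jaw": 1},
  {"dx": 20.5, "dy": 16.3, "dz": 0, "roll": 0, "jaw": 1},
  {"dx": 0, "dy": 0, "dz": 0, "roll": 0, "jaw": 1},
  {"dx": 0, "dy": 0, "dz": 0, "roll": 0, "jaw": 1},
])

```text
time_s: 8.55
ee_pos: [0.4443, 0.2255, 0.1693]
eef_rot: [-3.142, -0.0, 2.91]
force: [-0.0, -0.8, 0.0]
grip_width: 0.0004
grip_force: 0.0
```

Down 135 mm to z ≈ 0.034, which is about 31 mm above the card.

send_rows([
  {"dx": 0, "dy": 0, "dz": 25, "roll": 0, "jaw": 1},
  {"dx": 0, "dy": 0, "dz": 30, "roll": 0, "jaw": 1},
  {"dx": 0, "dy": 0, "dz": 30, "roll": 0, "jaw": 1},
  {"dx": 0, "dy": 0, "dz": 25, "roll": 0, "jaw": 1},
  {"dx": 0, "dy": 0, "dz": 15, "roll": 0, "jaw": 1},
  {"dx": 0, "dy": 0, "dz": 7, "roll": 0, "jaw": 1},
  {"dx": 0, "dy": 0, "dz": 3, "roll": 0, "jaw": 1},
  {"dx": 0, "dy": 0, "dz": 0, "roll": 0, "jaw": 1},
  {"dx": 0, "dy": 0, "dz": 0, "roll": 0, "jaw": 1},
  {"dx": 0, "dy": 0, "dz": 0, "roll": 0, "jaw": 1},
  {"dx": 0, "dy": 0, "dz": 0, "roll": 0, "jaw": 1},
  {"dx": 0, "dy": 0, "dz": 0, "roll": 0, "jaw": 1},
])

```text
time_s: 9.55
ee_pos: [0.4451, 0.225, 0.0351]
eef_rot: [3.141, 0.001, 2.908]
force: [0.3, -0.4, 1.0]
grip_width: 0.0003
grip_force: 0.0
```

send_rows([
  {"dx": 0, "dy": 0, "dz": 0, "roll": 0, "jaw": 1},
  {"dx": 0, "dy": 0, "dz": 0, "roll": 0, "jaw": 1},
  {"dx": 0, "dy": 0, "dz": 0, "roll": 0, "jaw": 1},
  {"dx": 0, "dy": 0, "dz": 0, "roll": 0, "jaw": 1},
  {"dx": 0, "dy": 0, "dz": 0, "roll": 0, "jaw": 1},
  {"dx": 0, "dy": 0, "dz": 0, "roll": 0, "jaw": 1},
  {"dx": 0, "dy": 0, "dz": 0, "roll": 0, "jaw": 1},
  {"dx": 0, "dy": 0, "dz": 0, "roll": 0, "jaw": 1},
])

```text
time_s: 10.22
ee_pos: [0.4448, 0.2248, 0.0344]
eef_rot: [-3.142, -0.0, 2.908]
force: [0.1, -0.3, -0.9]
grip_width: 0.0002
grip_force: 0.0
```

```bash
python3 - <<'E'
from h import *
f=camera("side")["frame"]
cv2.imwrite("pics/n3.png",cv2.resize(f[:,:,::-1],(768,576),interpolation=cv2.INTER_CUBIC))
print(get_obs()["ee_pos"])
E
```

```text
[0.44479022 0.22485657 0.03443609]
```

View pics/n3.png

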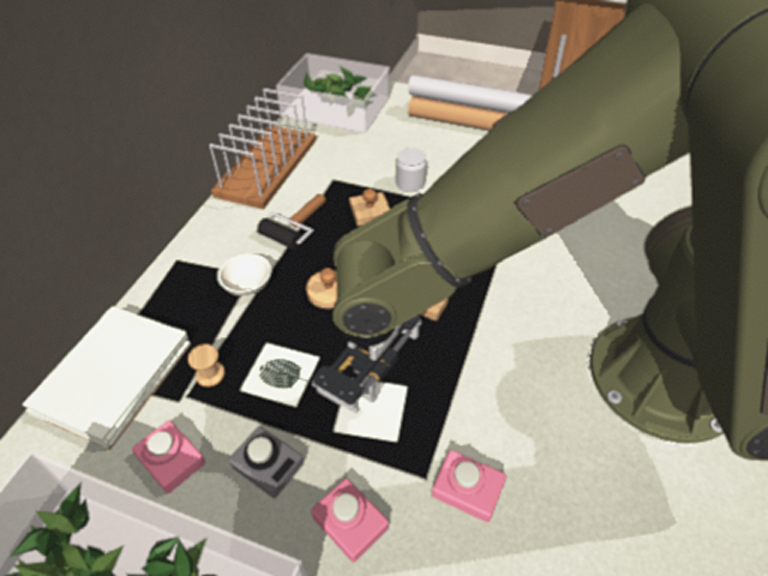

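The gripper is over the bare card at about (371,408), the call button is up at (262,448), and everything visible is where it was.

```bash
python3 -c "
from station import *
print(hand_in())"
```

```text
the job is handed in; nothing more can be done
None
```

I pressed the call button fully, pointed at the round block for over two seconds, then handed in with the fingertips still about 31 mm above the middle of the bare card. No result came back; nothing was seen touched or out of place in the last picture.

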